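Hook the sample tray out of the deep rack

TASK

Take the pull hook off its cork block, reach in under the wire roof with it, drop its tip behind the yellow front lip of the sample tray and draw the tray forward, gilt corners and all, until its front comes up solidly against the brass bar of the adjustable stop, wherever that is set; keep it snug there with a light, steady pull of about 12 N for a second. Then stand the hook back on its cork block. Work gently (no push or pull over 20 N), touch the tray with the hook only, and leave everything else where it is.

Things in the scene. Friction and masses are not known exactly. Their poses are not given: they have to be found in the camera images.
- rack: Low fixed rack, open to the robot: plywood deck, top 15 mm above the table, rear part under a wire roof. Origin on the table under the middle of the roof's front edge; x into the rack, y left, z up. Deck x -115 to 225 mm, 190 mm wide. Guide strips 18 mm high (x -15 to 225) leave the tray 5 mm play each side. Draw the tray along the rack's -x.
- roof_front (a point): Middle of the underside of the wire roof's front edge, 136 mm above the table. The roof (8 mm thick, wires 22 mm apart) runs from here 222 mm into the rack, 184 mm wide, on 10 mm posts at its four corners.
- stop: Adjustable stop on the open front of the deck. Fixed aluminium block 14 (x) x 70 x 14 mm; origin: foot (deck height), middle of its tray-side face; x into the rack. In front of it, on two screws, stands a rigid brass bar 90 mm wide, 13 mm high, with its tray-side face 12 to 52 mm from the origin: set differently each time, not given, found by feel. A 3 mm weakly sprung pin (0.3 N) sticks out of the bar.
- tray: Blue open tray with yellow front lip, 130 (x) x 130 (y) x 40 mm high, walls and floor 5 mm, loose on the deck under the roof. Origin: middle of the foot of the outer front face, which meets the brass bar; x into the rack. A partition 25 mm high at x 55 mm leaves an empty bay (x 5 to 55 mm) for the hook's tip. 0.35 to 0.65 kg loaded; takes a few N to slide, friction unknown.
- lip (a point): Middle of the top edge of the tray's yellow front wall (wall 5 mm thick), 40 mm above the tray's underside, 55 mm above the table.
- corner0: Gilt resin frame-corner sample, L-shaped, 36 x 36 x 16 mm, lying in the tray behind the partition. Origin: underside, centre of its square outline.
- corner1: A second gilt corner, like corner0.
- corner2: A third gilt corner, like corner0.
- hook: Pull hook, 0.16 kg: red handle 90 (x) x 26 (y) x 36 mm (z), flat underside; an 8 mm black rod leaves its front at z = 26 mm, runs to x = 125 mm and turns straight down to z = -14 mm. Origin: centre of the handle's underside; x to the hook end, z up. It stands on the cork block, the hook end hanging clear beyond it. Take it across the 26 mm width.
- hook_tip (a point): Lower end of the hook's down-turned part (hook frame: x = 125 mm, z = -14 mm). That part's handle-side face, which pulls, is at x = 121 mm; the level rod's underside is 36 mm above the tip.
- block: Wooden rest block with a cork top, fixed to the table, 110 mm (x) x 80 mm (y) x 26 mm high. Origin: centre of its underside; x along its length. The hook's handle stands centred on it, pointing roughly along its x.
- jar: Bystander: amber screw jar, 60 mm wide, 85 mm high, standing where the rest block might have been on the other side. Origin: centre of its underside.
- square: Bystander: aluminium mitre square lying flat, legs 160 and 120 mm, 12 mm high. Origin: under the middle of the 160 mm leg.
- mallet: Bystander: wooden mallet lying flat, 290 mm long, pale head 55 x 110 x 60 mm towards its +x. Origin: underside, near the middle of its length.
- awl: Bystander: black awl lying flat, 170 mm long, 26 mm thick. Origin: underside, where blade meets handle.
- glue: Bystander: white bottle with orange cap, 60 mm wide, 160 mm high. Origin: centre of its underside.
Things that resemble listed ones, but are neither listed nor needed, are in the scene too. There is more than one size of the block; the job needs the smallest.

How it is judged (in metres and radians):
On the way, in this order (a step that is already met when the one before it is completed fails the run):
1. the hook is lifted off its block (z of hook in the frame of block above 0.05 m), for 0.1 s.
2. the hook's tip is down behind the tray's front lip (x of hook_tip in the frame of tray between 0.005 and 0.055 m and z of hook_tip in the frame of tray below 0.032 m and y of hook_tip in the frame of tray between -0.06 and 0.06 m), for 0.1 s.
3. the hook holds the tray snug against the stop bar, bearing on it with 5 to 16 N, for 0.8 s (contact force between tray and stop between 5 and 16 N and contact force between hook and tray above 1.5 N), for 0.8 s.
At the end, for the whole second after the job is handed in: The tray's front touches the stop (within 3 mm of the bar, so that the sprung pin bears on it with over 0.05 N), the three corners still lie behind its partition, and the hook stands upright on the cork block, centred within 30 mm; all at rest and released (contact force between tray and stop above 0.05 N and z of each of corner0, corner1, corner2 in the frame of tray below 0.015 m and x of each of corner0, corner1, corner2 in the frame of tray above 0.04 m and z of hook in the frame of block between 0.022 and 0.03 m and horizontal distance between hook and block below 0.03 m and angle between hook's own z axis and vertical below 0.08 rad and linear speed of each of hook, tray below 0.02 m/s).
It fails at once if more than 20 N between tray and stop bar, hook and tray, hook and rack, or robot and rack (contact force between tray and stop above 20 N or contact force between hook and tray above 20 N or contact force between any of hook, the arm and rack above 20 N).
It fails at once if the robot touches the tray itself (contact force between any of the arm, the fingers and tray above 0.5 N).
It fails at once if a gilt corner leaves its place in the tray (not (z of corner0 in the frame of tray below 0.015 m) or not (x of corner0 in the frame of tray above 0.04 m) or not (z of corner1 in the frame of tray below 0.015 m) or not (x of corner1 in the frame of tray above 0.04 m) or not (z of corner2 in the frame of tray below 0.015 m) or not (x of corner2 in the frame of tray above 0.04 m)).
It fails at once if a bystander is moved by more than 15 mm (distance of any of jar, square, mallet, awl, glue from where it was at the start of the episode above 0.015 m).
It also fails if it takes over 72 s, if anything falls off the work surface, if the arm or the gripper's body presses on something with over 40 N, if the wrist force passes 120 N, or if a joint passes its speed limit or range.

ROBOT

A 6-joint arm with a two-finger parallel gripper is mounted at the origin on the work surface. World frame = base frame: x ahead of the robot, y to its left, z up, the work surface at z = 0. Lengths are in mm, angles in degrees, forces in N, time in s.
With the tool pointing down it reaches from about 350 to 850 mm from the base axis. Payload 8.1 kg.
Tool frame: the origin (TCP) lies midway between the tips of the shut fingers; the grasp point (between the pads) lies 19 mm behind it (r.pinch_z is the distance from the TCP to the grasp point, in mm); z points along the fingers, y is the line along which they close (so a half turn about z gives the same grasp; the last joint's range is limited). The gripper opens to 85 mm and grips with 20 to 120 N. Pads are 22 mm wide; open, the fingers measure 114 mm over their backs; the gripper's body (76 mm by 85 mm) begins 54 mm behind the grasp point. The pads swing forward as they close: fully open they stand 13 mm farther back than shut.
Start: joints at [65.638, 7.471, 85.268, -0, 87.261, -4.893], TCP at [199.958, 565.705, 231.292] pointing down, gripper open.
Joint ranges: [-169.43, 169.43], [-51.17, 129.36], [1.28, 143.12], [-76.62, 256.62], [0, 156.53], [-152.29, 152.29]. Speed limits (degrees/s): [136.94, 136.94, 159.86, 180, 180, 180].

INTERFACE

Orientations are given as [roll, pitch, yaw] about the fixed x, y, z axes, in that order (R = Rz(yaw) Ry(pitch) Rx(roll)).
In Python, from bench import sensors, optics, job, r gives the robot as it stands.
- The arm moves only by the tool play_rows, never from a script. Its argument "motion" is a list that holds one entry, the list of rows, each a list of 6 numbers: the shift along the tool's x, y, z in cm, then the turn, a rotation vector about the tool's x, y, z in degrees. In form: [[[x, y, z, ax, ay, az], ...]]. A call has 1 to 5 rows; each row is the pose to reach, as a shift and turn from the pose commanded when the call began, along the tool's axes at that moment; what a row does not reach only later rows make up. A row lasts 1/10 s, in which the tool goes at most 50 mm and 8.59 degrees, less where a joint would pass 70% of its speed; a pose out of reach is approached as far as the arm can. A call with a gripper value outside its range is refused whole. "jaw" is the opening, from 0 (shut) to 1 (fully open), set as the call begins (left out, the last holds). The fingers move at their own pace and stop on an object; "squeeze" is the grip in N (left out, the last holds). Time passes only in rows, so rows that repeat a pose let the fingers close. It gives the time, the measured TCP pose, the force, the opening and the grip force at its end, in the units of the state.
- sensors.sense(): the state, without advancing time (a new reading comes with each control period).
- optics.snapshot(name): name is "scene" or "top" or "wrist"; returns a dict with "pixels" (480x640x3 uint8, red, green, blue), "mtx" (3x3 intrinsics, pixels), "R" (3x3) and "t" (3): a world point X has camera coordinates R X + t; the wrist camera has in their place "T_tool_cam" (4x4, takes a point from camera to tool coordinates, whose origin is the TCP and whose axes are the flange's). Camera axes: x right, y down, z forward; pixel columns grow to the right and rows downward; lengths in mm; the calibration is good to about 2 mm. A picture is of the moment at which its call begins: read the wrist's pose just before it. There is no depth.
- job.hand_in(): hands the job in; it is judged then, once.
The state is a dict: "time": time; "joint_pos": joint angles; "qd": joint speeds; "joint_efforts": joint torques, N m; "tool_pos": TCP position; "tcp_rot": TCP orientation; "ft_force": force on the tool from outside, world axes, zero at the start; "wrist_torque": the same for the moment, N m; "finger_gap": finger opening in mm; "grip_force": force on a finger pad.
Only numpy, scipy, OpenCV 4.12 (cv2) and the standard library are available. Lean on these libraries where they do the work, as an engineer would, in place of code of your own. Each camera call takes 0.05 s, during which the arm holds its last target. There are 200 camera calls.

## Working session

There is one attempt and no reset: what is moved stays moved. The work goes in short steps, Python scripts to look and compute and a tool call to move; the robot and the scene stay as the last step left them, time stands still between calls to the robot, and variables do not carry over. Pictures are saved under pics/ and viewed, at most 10 in all, crops included, and the job is handed in when it is done.

Besides the shell and the picture viewer there is one more tool, called as name([rows], argument=value, ...), one row to a line, values as JSON. play_rows: Moves the arm, as the interface text tells. Its arguments: {"type":"object","properties":{"motion":{"type":"array","items":{"type":"array","items":{"type":"array","items":{"type":"number"}}}},"jaw":{"type":"number"},"squeeze":{"type":"number"}},"required":["motion"]}

```bash
mkdir -p pics; ls; python3 - <<'E'
from bench import sensors, optics, job, r
import cv2
s=sensors.sense(); print(s)
for n in ("scene","top"):
    d=optics.snapshot(n); cv2.imwrite(f"pics/{n}0.png",d["pixels"][:,:,::-1]); print(n,d["mtx"].tolist(),d["R"].tolist(),d["t"].tolist())
E
```

```text
pics
{'time': 0.0, 'joint_pos': array([ 6.56382615e+01,  7.51685680e+00,  8.53312840e+01,  4.73765572e-04,
        8.72610745e+01, -4.89151138e+00]), 'qd': array([-0.01041204, -0.03836258, -0.02183186,  0.08012453, -0.04401447,
        0.01065278]), 'joint_efforts': array([ 1.49348639e-04, -5.69411445e+01, -5.00545621e+01, -2.68826761e-04,
        1.48049660e-02,  3.95388469e-07]), 'tool_pos': array([199.71745847, 565.18701874, 230.20698994]), 'tcp_rot': array([-1.79891223e+02, -9.78416559e-03,  1.60529740e+02]), 'ft_force': array([ 0.29176782, -0.07820948, -1.44204447]), 'wrist_torque': array([ 0.03309455,  0.05106466, -0.03158794]), 'grip_force': 0.0, 'finger_gap': 85.64799646693467}
scene [[559.5903991450061, 0.0, 317.54655471317284], [0.0, 559.5903991450061, 240.62058687530464], [0.0, 0.0, 1.0]] [[0.2182699478365346, 0.975886581421354, 0.0019000192576632455], [0.6658612801132496, -0.14750477440124737, -0.7313488204508036], [-0.7134332383043149, 0.16089661814525552, -0.6820009477647656]] [-72.84437446954827, -267.1998700708573, 1836.812595188562]
top [[580.0364284977661, 0.0, 316.5740524729524], [0.0, 580.0364284977661, 228.8863023560325], [0.0, 0.0, 1.0]] [[0.01056601945029283, -0.9999441588810271, -0.00019583843236714877], [-0.9813251054024363, -0.010331660656426288, -0.1920788751918805], [0.19206612595633196, 0.0022216903015523023, -0.9813794716379238]] [-42.37185203221916, 517.1112227918703, 1561.9135914371575]
```

View pics/scene0.png

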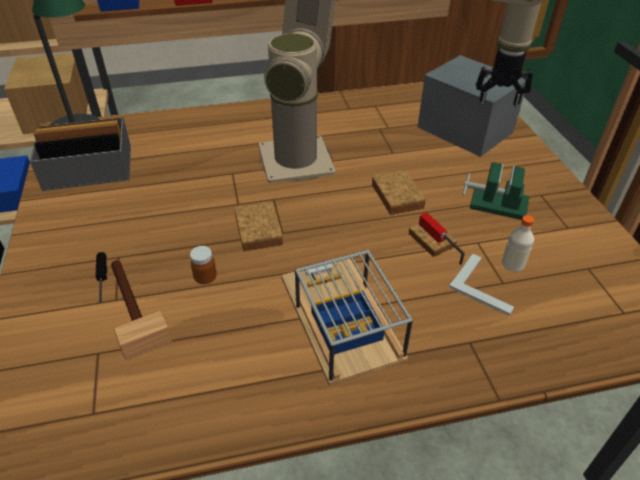

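View pics/top0.png

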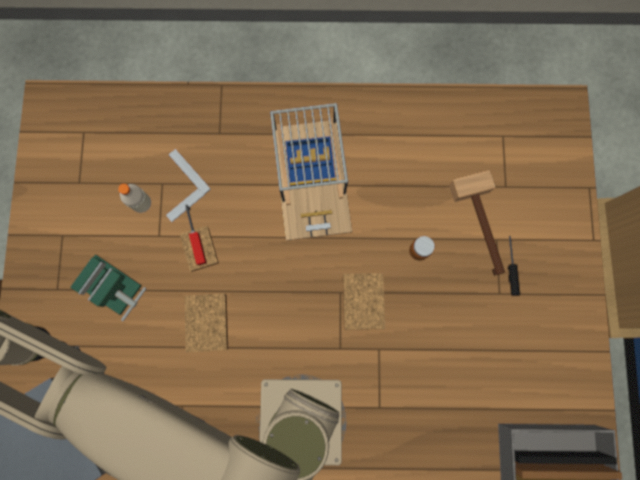

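The scene shows three cork blocks, at top-view pixels (200,249) with the red hook on it, (205,321) and (364,300). The one at (200,249) is the smallest and holds the only hook. The rack is at (313,170), and the stop bar at (318,213) stands in front of the tray. Next I'll check that choice and read points in one close crop.

```bash
python3 - <<'E'
import cv2, numpy as np
a=cv2.imread("pics/top0.png")
h=cv2.resize(a[195:280,165:230],None,fx=5,fy=5,interpolation=cv2.INTER_CUBIC)  # 325x425
k=cv2.resize(a[95:245,262:357],None,fx=4,fy=4,interpolation=cv2.INTER_CUBIC)  # 380x600
c=np.zeros((600,720,3),np.uint8); c[:425,:325]=h; c[:,335:715]=k
for i in range(0,65,10): cv2.putText(c,str(165+i),(i*5,440),0,.4,(255,255,255)); cv2.line(c,(i*5,425),(i*5,430),(255,255,255))
for j in range(5,85,10): cv2.line(c,(325,j*5),(330,j*5),(255,255,255)); 
cv2.imwrite("pics/c0.png",c)
E
```

```text
(no output)
```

View pics/c0.png

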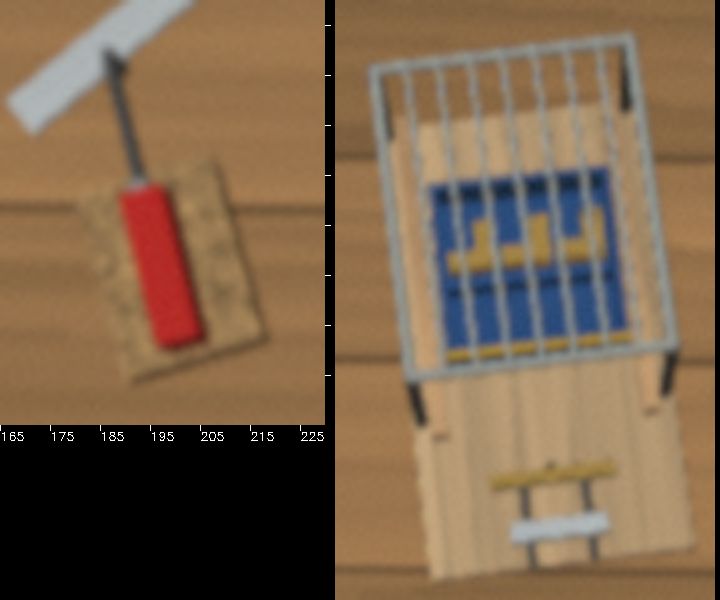

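```bash
cat > h.py <<'E'
import numpy as np
K=np.array([[580.0364,0,316.57405],[0,580.0364,228.8863],[0,0,1]])
R=np.array([[0.01056601945,-0.99994415888,-0.00019583843],[-0.9813251054,-0.01033166,-0.1920788752],[0.192066126,0.0022216903,-0.98137947]])
t=np.array([-42.371852,517.1112228,1561.91359])
def bp(u,v,z,K=K,R=R,t=t):
    c=-R.T@t; d=R.T@np.linalg.solve(K,[u,v,1]); return c+d*(z-c[2])/d[2]
E
python3 - <<'E'
from h import *
np.set_printoptions(precision=1,suppress=True)
def A(l,z): return [bp(165+u/5-.4,195+v/5-.4,z) for u,v in l]
def B(l,z): return [bp(262+(u-335)/4-.4,95+v/4-.4,z) for u,v in l]
def yaw(v): return np.degrees(np.arctan2(v[1],v[0]))
h=A([(121,190),(163,186),(205,340),(157,348)],62); print("handle",np.mean(h,0),yaw(h[0]+h[1]-h[2]-h[3]))
b=A([(217,158),(268,338),(133,382),(80,200)],26); print("block",np.mean(b,0),yaw(b[0]+b[3]-b[1]-b[2]),np.linalg.norm(b[0]-b[1]),np.linalg.norm(b[0]-b[3]))
print("elbow",A([(110,55)],48))
q=B([(370,67),(633,36),(678,345),(408,380)],144); print("roof",(q[2]+q[3])/2,yaw(q[0]+q[1]-q[2]-q[3]),np.linalg.norm(q[0]-q[3]),np.linalg.norm(q[1]-q[0]))
d=B([(430,580),(694,545)],15); print("deckfront",np.mean(d,0),yaw(d[0]-d[1])-90,np.linalg.norm(d[0]-d[1]))
l=B([(445,357),(632,336)],55); print("lip",np.mean(l,0),yaw(l[0]-l[1])-90,np.linalg.norm(l[0]-l[1]))
s=B([(490,480),(617,460)],28); print("bar rear",np.mean(s,0),yaw(s[0]-s[1])-90)
s=B([(512,522),(606,512)],29); print("al rear",np.mean(s,0))
E
```

```text
handle [459.2 290.6  62. ] 16.596290828243422
block [463.1 290.8  26. ] 18.48486193342825 107.37618689978777 80.02459970459151
elbow [array([580.7, 328.4,  48. ])]
roof [617.1 -28.1 144. ] 8.016090595195546 221.8228820148237 180.53429385432892
deckfront [506.2 -42.2  15. ] 8.280126984127605 188.80617685735203
lip [653.2 -24.   55. ] 7.237034019940481 132.5109266818289
bar rear [570.3 -35.4  28. ] 9.770585905227719
al rear [536.2 -39.6  29. ]
```

```bash
cat >> h.py <<'E'
from scipy.spatial.transform import Rotation as Ro
def go(target,rpy):
    from bench import sensors
    s=sensors.sense(); Rt=Ro.from_euler('xyz',s['tcp_rot'],degrees=True)
    d=Rt.inv().apply(np.array(target)-s['tool_pos'])/10
    w=(Rt.inv()*Ro.from_euler('xyz',rpy,degrees=True)).as_rotvec(degrees=True)
    print('t',s['time'],'shift',np.round(d,2),'rot',np.round(w,2),'len mm',np.linalg.norm(d)*10)
    print(np.round(s['tool_pos'],1),np.round(s['tcp_rot'],2),np.round(s['ft_force'],2),s['finger_gap'],s['grip_force'])
E
python3 - <<'E'
from h import *
go([448,287,180],[180,0,197])
from bench import optics
d=optics.snapshot("wrist"); print(d["T_tool_cam"].round(3).tolist(), d["mtx"].tolist())
E
```

```text
t 0.1 shift [-32.68 -17.95   5.06] rot [ -0.09  -0.04 -36.47] len mm 376.26890427892505
[199.7 565.2 230.3] [-1.7990e+02 -1.0000e-02  1.6053e+02] [ 0.46 -0.28  0.44] 85.72371641461584 0.0
[[0.0, -0.957, -0.289, 74.225], [1.0, 0.0, 0.0, 0.078], [-0.0, -0.289, 0.957, -141.978], [0.0, 0.0, 0.0, 1.0]] [[364.15833179012884, 0.0, 315.7257365676119], [0.0, 364.15833179012884, 244.27486803460607], [0.0, 0.0, 1.0]]
```

play_rows([
  [[-3, -1.6, 0, 0, 0, -3], [-7, -3.8, 0, 0, 0, -8], [-11, -6, 0, 0, 0, -14], [-15, -8.2, 0, 0, 0, -20], [-18, -10, 0, 0, 0, -24]],
], jaw=0.7)

```text
time: 0.65
tool_pos: [337.6, 409.4, 231.0]
tcp_rot: [-180.0, 0.0, -175.3]
ft_force: [0.8, 0.3, -0.2]
finger_gap: 60.2
grip_force: 0.0
```

```bash
python3 -c "
from h import *
go([448,287,180],[180,0,197])"
```

```text
t 0.65 shift [ -9.99 -13.1    5.11] rot [ -0.04  -0.   -12.28] len mm 172.52669173772492
[337.6 409.4 231. ] [-179.96    0.   -175.28] [ 0.81  0.34 -0.17] 60.15648000823578 0.0
```

play_rows([
  [[-2.4, -3.2, 0.5, 0, 0, -3], [-5, -6.5, 1.5, 0, 0, -6], [-7.6, -10, 3, 0, 0, -9], [-10, -13.1, 5, 0, 0, -12.3], [-10, -13.1, 5, 0, 0, -12.3]],
])

```text
time: 1.15
tool_pos: [447.3, 284.2, 177.8]
tcp_rot: [-179.9, -0.3, -163.3]
ft_force: [-0.6, 0.0, -0.3]
finger_gap: 59.7
grip_force: 0.0
```

```bash
python3 -c "
from h import *
import cv2
from bench import optics
go([448,287,28],[180,0,197])
d=optics.snapshot('wrist'); cv2.imwrite('pics/w0.png',d['pixels'][:,:,::-1])"
```

```text
t 1.15 shift [-0.21  0.28 14.98] rot [-0.14 -0.26 -0.31] len mm 149.82746302275325
[447.3 284.2 177.8] [-179.86   -0.26 -163.31] [-0.63  0.03 -0.27] 59.735618164113376 0.0
```

View pics/w0.png

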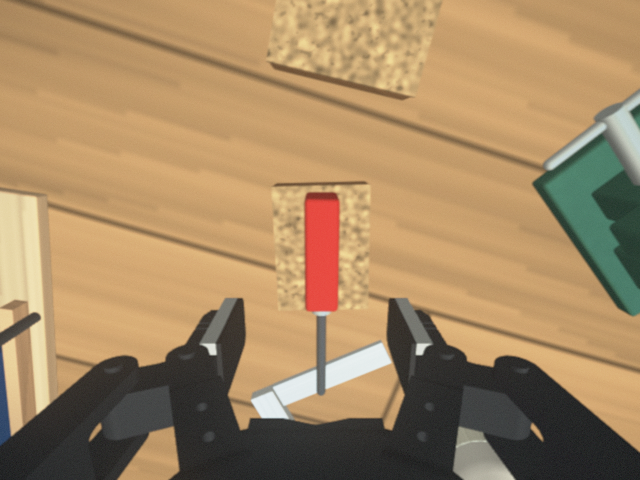

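```bash
cat >> h.py <<'E'
Tc=np.array([[0,-.957,-.289,74.225],[1,0,0,.078],[0,-.289,.957,-141.978],[0,0,0,1]])
Kw=np.array([[364.158,0,315.726],[0,364.158,244.275],[0,0,1]])
def wp(u,v,z,pos,rpy):
    Rt=Ro.from_euler('xyz',rpy,degrees=True).as_matrix(); Rc=Rt@Tc[:3,:3]; c=Rt@Tc[:3,3]+pos
    U,_,V=np.linalg.svd(Rc); Rc=U@V
    return bp(u,v,z,Kw,Rc.T,-Rc.T@c)
E
python3 - <<'E'
from h import *
np.set_printoptions(precision=1,suppress=True)
P=([447.3,284.2,177.8],[-179.86,-.26,-163.31])
f=lambda l,z:[wp(u,v,z,*P) for u,v in l]
yaw=lambda v:np.degrees(np.arctan2(v[1],v[0]))
h=f([(306,198),(338,198),(338,310),(305,311)],62);print(np.mean(h,0),yaw(h[2]+h[3]-h[0]-h[1]),np.linalg.norm(h[0]-h[1]),np.linalg.norm(h[1]-h[2]))
b=f([(273,187),(370,184),(368,308),(278,310)],26);print(np.mean(b,0),yaw(b[2]+b[3]-b[0]-b[1]),np.linalg.norm(b[0]-b[1]),np.linalg.norm(b[1]-b[2]))
print(f([(321,392)],44))
go([448,287,28],[180,0,197])
E
```

```text
[458.4 292.   62. ] 16.71456869959562 22.79844809378135 87.96125573218391
[464.2 294.7  26. ] 17.65371383834103 78.00798538056227 109.56837661480745
[array([586.8, 330.7,  44. ])]
t 1.2 shift [-0.2  0.1 15.1] rot [-0.1 -0.2 -0.4] len mm 151.1682348951336
[446.5 286.2 179.2] [-179.9   -0.2 -163.4] [-0.5  1.1 -0.6] 59.71225904768851 0.0
```

play_rows([
  [[-0.15, 0.13, 3.5, 0, 0, 0], [-0.15, 0.13, 7.5, 0, 0, 0], [-0.15, 0.13, 11.5, 0, 0, 0], [-0.15, 0.13, 14, 0, 0, 0], [-0.15, 0.13, 15, 0, 0, 0]],
])

```text
time: 1.7
tool_pos: [444.8, 290.3, 28.5]
tcp_rot: [-180.0, -0.3, -163.1]
ft_force: [-0.9, -0.3, -0.3]
finger_gap: 59.6
grip_force: 0.0
```

play_rows([
  [[0, 0, 0, 0, 0, 0], [0, 0, 0, 0, 0, 0], [0, 0, 0, 0, 0, 0], [0, 0, 0, 0, 0, 0], [0, 0, 0, 0, 0, 0]],
], jaw=0.05, squeeze=80)

```text
time: 2.2
tool_pos: [449.0, 291.4, 33.6]
tcp_rot: [179.9, 0.2, -163.2]
ft_force: [-1.5, -0.0, 6.9]
finger_gap: 24.4
grip_force: 79.3
```

play_rows([
  [[0, 0, 0, 0, 0, 0], [0, 0, 0, 0, 0, 0], [0, 0, 0, 0, 0, 0], [0, 0, 0, 0, 0, 0], [0, 0, 0, 0, 0, 0]],
])

```text
time: 2.7
tool_pos: [449.0, 291.4, 33.6]
tcp_rot: [179.9, 0.2, -163.2]
ft_force: [-1.5, -0.3, 7.9]
finger_gap: 24.7
grip_force: 79.3
```

play_rows([
  [[0, 0, -1, 0, 0, 0], [0, 0, -2.5, 0, 0, 0], [0, 0, -5, 0, 0, 0], [0, 0, -7.5, 0, 0, 0], [0, 0, -9, 0, 0, 0]],
])

```text
time: 3.2
tool_pos: [448.6, 291.0, 124.8]
tcp_rot: [180.0, 0.2, -163.2]
ft_force: [0.5, 0.6, -1.7]
finger_gap: 24.6
grip_force: 78.3
```

```bash
python3 -c "
from h import *
import cv2
from bench import optics
go([448,287,28],[180,0,197])
d=optics.snapshot('wrist'); cv2.imwrite('pics/w1.png',d['pixels'][:,:,::-1])"
```

```text
t 3.2 shift [ 0.21 -0.37  9.68] rot [ 0.04  0.21 -0.17] len mm 96.90899056080468
[448.6 291.  124.8] [ 179.96    0.21 -163.17] [ 0.54  0.61 -1.75] 24.6349051010511 78.32724809646606
```

View pics/w1.png

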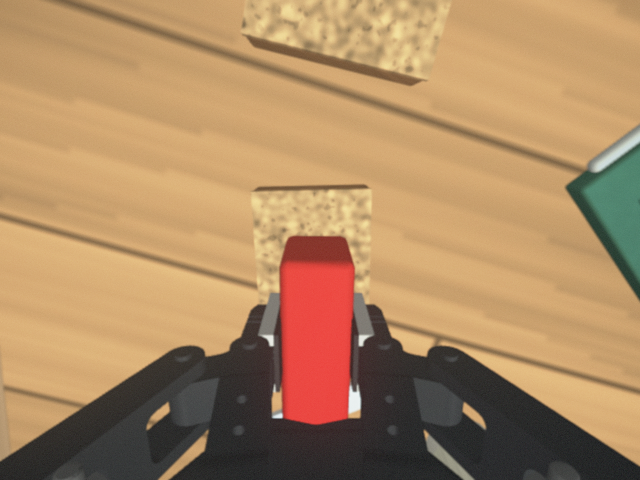

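```bash
python3 - <<'E'
from h import *
np.set_printoptions(precision=1,suppress=True)
P=([0,0,0],[180,0,0])  # tool frame; world z = -tool z, y=-tool y
for u,v,z in [(290,237,-7.6),(347,237,-7.6),(282,266,28.4),(355,266,28.4),(286,420,28.4),(348,420,28.4)]:
    p=wp(u,v,z,*P); print(p[0],-p[1])
E
```

```text
32.295796852551334 -10.894084595583998
32.295796852551334 13.416294862873897
32.39667516978323 -11.111635907582812
32.39667516978323 13.10835523437132
-30.080962299810096 -11.258881137083392
-30.080962299810096 12.386635599079234
```

```bash
python3 -c "
from h import *
go([425,105,110],[180,0,192.5])"
```

```text
t 3.25 shift [  7.78 -17.14   1.61] rot [0.08 0.37 4.33] len mm 188.95189161325857
[449.7 291.6 126.9] [ 179.93    0.38 -163.17] [ 0.76  1.   -0.71] 24.731235517253463 78.32725167274475
```

play_rows([
  [[1.2, -2.4, 0.2, 0, 0, 0.6], [2.9, -6, 0.5, 0, 0, 1.6], [4.6, -10, 1, 0, 0, 2.6], [6.3, -14, 1.4, 0, 0, 3.6], [7.8, -17.1, 1.6, 0, 0.2, 4.3]],
])

```text
time: 3.75
tool_pos: [421.2, 102.2, 104.5]
tcp_rot: [-180.0, -0.3, -167.5]
ft_force: [0.3, -1.1, -0.6]
finger_gap: 24.7
grip_force: 78.6
```

```bash
python3 -c "
from h import *
go([447.5,-51,94],[180,0,188.1])"
```

```text
t 3.75 shift [  0.73 -15.52   1.06] rot [-0.04 -0.26  4.38] len mm 155.7588742200237
[421.2 102.2 104.5] [-179.97   -0.26 -167.52] [ 0.31 -1.11 -0.6 ] 24.68759497363745 78.55213522911072
```

play_rows([
  [[0.2, -3.5, 0.2, 0, 0, 1], [0.4, -8, 0.5, 0, 0, 2.2], [0.6, -12, 0.8, 0, 0, 3.4], [0.7, -14.5, 1, 0, -0.1, 4.1], [0.7, -15.5, 1, 0, -0.1, 4.4]],
])

```text
time: 4.25
tool_pos: [448.7, -50.9, 94.9]
tcp_rot: [-180.0, -0.1, -172.0]
ft_force: [0.3, 0.1, -1.7]
finger_gap: 25.0
grip_force: 78.6
```

play_rows([
  [[0, 0, 0, 0, 0, 0], [0, 0, 0, 0, 0, 0], [0, 0, 0, 0, 0, 0], [0, 0, 0, 0, 0, 0], [0, 0, 0, 0, 0, 0]],
])

```text
time: 4.75
tool_pos: [449.0, -47.9, 95.4]
tcp_rot: [-180.0, -0.1, -171.8]
ft_force: [-0.4, 0.3, -1.3]
finger_gap: 24.9
grip_force: 78.6
```

```bash
python3 - <<'E'
from h import *
import cv2
from bench import optics
go([547.2,-37,94],[180,0,188.1])
d=optics.snapshot('scene'); a=d['pixels'][:,:,::-1][215:395,270:490]
d=optics.snapshot('top'); b=d['pixels'][:,:,::-1][95:295,240:400]
c=np.zeros((600,800,3),np.uint8)
a=cv2.resize(a,None,fx=2.2,fy=2.2,interpolation=cv2.INTER_CUBIC); b=cv2.resize(b,(320,400),interpolation=cv2.INTER_CUBIC)
c[:a.shape[0],:a.shape[1]]=a; c[:400,480:]=b; cv2.imwrite('pics/c1.png',c[:400])
E
```

```text
t 4.75 shift [-9.87 -0.32  0.12] rot [-0.02 -0.1   0.11] len mm 98.7856663584254
[449.  -47.9  95.4] [-1.7998e+02 -1.0000e-01 -1.7179e+02] [-0.43  0.25 -1.28] 24.921320714599368 78.6309278011322
```

View pics/c1.png

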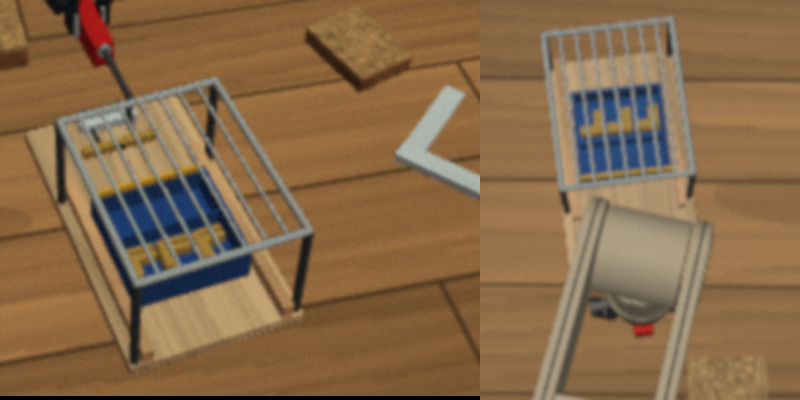

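```bash
python3 - <<'E'
from h import *
np.set_printoptions(precision=1,suppress=True)
Ks=np.array([[559.59,0,317.5466],[0,559.59,240.6206],[0,0,1]])
Rs=np.array([[0.2182699478,0.9758865814,0.00190001926],[0.6658612801,-0.1475047744,-0.73134882],[-0.713433238,0.160896618,-0.68200094776]]);ts=np.array([-72.84437447,-267.19987,1836.8125952])
g=lambda u,v,z:bp(270+u/2.2-.3,215+v/2.2-.3,z,Ks,Rs,ts)
print("lip mid",(g(95,193,55)+g(205,170,55))/2)
print("roof front mid",(g(57,121,144)+g(217,80,144))/2)
print("rod over", g(131,112,64), g(108,55,112))
E
```

```text
lip mid [657.9 -22.7  55. ]
roof front mid [620.9 -28.9 144. ]
rod over [560.2 -21.   64. ] [512.7 -37.1 112. ]
```

play_rows([
  [[-1.5, -0.1, 0.1, 0, 0, 0], [-4, -0.2, 0.2, 0, 0, 0], [-6.5, -0.3, 0.2, 0, 0, 0], [-9, -0.4, 0.2, 0, 0, 0], [-9.8, -0.4, 0.2, 0, 0, 0]],
])

```text
time: 5.35
tool_pos: [548.5, -38.5, 93.4]
tcp_rot: [-180.0, -0.0, -171.8]
ft_force: [0.1, -0.3, -1.8]
finger_gap: 24.5
grip_force: 78.6
```

play_rows([
  [[0, 0, 0, 0, 0, 0], [0, 0, 0, 0, 0, 0], [0, 0, 0.5, 0, 0, 0], [0, 0, 1, 0, 0, 0], [0, 0, 1.5, 0, 0, 0]],
])

```text
time: 5.85
tool_pos: [546.0, -38.9, 77.6]
tcp_rot: [-180.0, -0.1, -171.9]
ft_force: [-0.2, 0.2, -1.6]
finger_gap: 25.1
grip_force: 78.6
```

```bash
python3 - <<'E'
from h import *
import cv2
from bench import optics
go([547.2,-37,52],[180,0,188.1])
d=optics.snapshot('scene'); a=d['pixels'][:,:,::-1][235:365,270:420]
cv2.imwrite('pics/c2.png',cv2.resize(a,None,fx=4,fy=4,interpolation=cv2.INTER_CUBIC))
E
```

```text
t 5.85 shift [-0.15  0.17  2.56] rot [-0.01 -0.12  0.02] len mm 25.687208836248754
[546.  -38.9  77.6] [-1.7999e+02 -1.2000e-01 -1.7188e+02] [-0.24  0.22 -1.59] 25.077731752378224 78.63208651542664
```

View pics/c2.png

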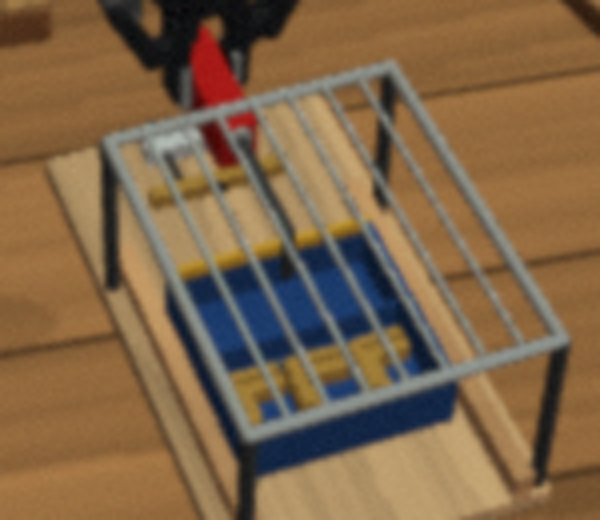

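Hook tip at crop (288,272) is behind the yellow lip (around (283,250)) and ahead of the partition (around (270,355)), so I'll lower it.

play_rows([
  [[0, 0, 0.6, 0, 0, 0], [0, 0, 1.3, 0, 0, 0], [0, 0, 2, 0, 0, 0], [0, 0, 2.4, 0, 0, 0], [0, 0, 2.4, 0, 0, 0]],
])

```text
time: 6.4
tool_pos: [545.8, -38.7, 53.1]
tcp_rot: [180.0, -0.2, -171.9]
ft_force: [-0.4, -0.2, -0.7]
finger_gap: 24.7
grip_force: 78.6
```

play_rows([
  [[0, 0, 0, 0, 0, 0], [0.2, 0, 0, 0, 0, 0], [0.4, 0, 0, 0, 0, 0], [0.6, 0, 0, 0, 0, 0], [0.8, 0, 0, 0, 0, 0]],
])

```text
time: 6.9
tool_pos: [538.5, -40.0, 54.3]
tcp_rot: [-180.0, -0.1, -171.9]
ft_force: [-0.2, -0.5, -1.0]
finger_gap: 24.8
grip_force: 78.6
```

play_rows([
  [[0.2, 0, 0, 0, 0, 0], [0.4, 0, 0, 0, 0, 0], [0.6, 0, 0, 0, 0, 0], [0.8, 0, 0, 0, 0, 0], [1, 0, 0, 0, 0, 0]],
])

```text
time: 7.4
tool_pos: [528.6, -41.4, 54.2]
tcp_rot: [-180.0, -0.1, -171.9]
ft_force: [-0.5, -0.4, -1.4]
finger_gap: 25.2
grip_force: 78.6
```

play_rows([
  [[0.15, 0, 0, 0, 0, 0], [0.3, 0, 0, 0, 0, 0], [0.45, 0, 0, 0, 0, 0], [0.6, 0, 0, 0, 0, 0], [0.75, 0, 0, 0, 0, 0]],
])

```text
time: 7.9
tool_pos: [521.5, -42.4, 54.3]
tcp_rot: [-180.0, -0.1, -171.9]
ft_force: [2.9, 0.8, -3.2]
finger_gap: 24.9
grip_force: 78.6
```

play_rows([
  [[0.15, 0, 0, 0, 0, 0], [0.3, 0, 0, 0, 0, 0], [0.45, 0, 0, 0, 0, 0], [0.6, 0, 0, 0, 0, 0], [0.75, 0, 0, 0, 0, 0]],
])

```text
time: 8.4
tool_pos: [513.8, -43.5, 54.3]
tcp_rot: [-180.0, -0.1, -171.9]
ft_force: [2.5, -0.1, -2.0]
finger_gap: 24.5
grip_force: 78.6
```

play_rows([
  [[0.15, 0, 0, 0, 0, 0], [0.3, 0, 0, 0, 0, 0], [0.45, 0, 0, 0, 0, 0], [0.6, 0, 0, 0, 0, 0], [0.75, 0, 0, 0, 0, 0]],
])

```text
time: 8.9
tool_pos: [506.3, -44.6, 54.2]
tcp_rot: [-180.0, -0.1, -171.9]
ft_force: [3.3, 0.4, -1.9]
finger_gap: 25.2
grip_force: 78.6
```

play_rows([
  [[0.2, 0, 0, 0, 0, 0], [0.5, 0, 0, 0, 0, 0], [0.8, 0, 0, 0, 0, 0], [1.1, 0, 0, 0, 0, 0], [1.4, 0, 0, 0, 0, 0]],
])

```text
time: 9.4
tool_pos: [492.3, -46.5, 54.3]
tcp_rot: [-180.0, -0.1, -171.9]
ft_force: [2.5, 0.3, -1.9]
finger_gap: 25.1
grip_force: 78.6
```

play_rows([
  [[0.3, 0, 0, 0, 0, 0], [0.6, 0, 0, 0, 0, 0], [0.9, 0, 0, 0, 0, 0], [1.2, 0, 0, 0, 0, 0], [1.4, 0, 0, 0, 0, 0]],
])

```text
time: 9.9
tool_pos: [478.4, -48.5, 54.2]
tcp_rot: [-180.0, -0.1, -171.9]
ft_force: [1.5, -0.3, -2.1]
finger_gap: 25.0
grip_force: 78.6
```

play_rows([
  [[0.15, 0, 0, 0, 0, 0], [0.3, 0, 0, 0, 0, 0], [0.45, 0, 0, 0, 0, 0], [0.6, 0, 0, 0, 0, 0], [0.75, 0, 0, 0, 0, 0]],
])

```text
time: 10.4
tool_pos: [471.2, -49.6, 54.3]
tcp_rot: [-180.0, -0.1, -171.9]
ft_force: [2.1, 0.3, -2.9]
finger_gap: 24.7
grip_force: 78.6
```

```bash
python3 - <<'E'
from h import *
import cv2
from bench import optics
go([443,-50,54],[180,0,188.1])
d=optics.snapshot('scene'); a=d['pixels'][:,:,::-1][235:365,270:420]
cv2.imwrite('pics/c3.png',cv2.resize(a,None,fx=5,fy=4.6,interpolation=cv2.INTER_CUBIC))
E
```

```text
t 10.4 shift [2.8  0.36 0.04] rot [-0.02 -0.1   0.03] len mm 28.24662183031482
[471.2 -49.6  54.3] [-1.7998e+02 -1.0000e-01 -1.7187e+02] [ 2.08  0.27 -2.95] 24.73188619364838 78.58514785766602
```

View pics/c3.png

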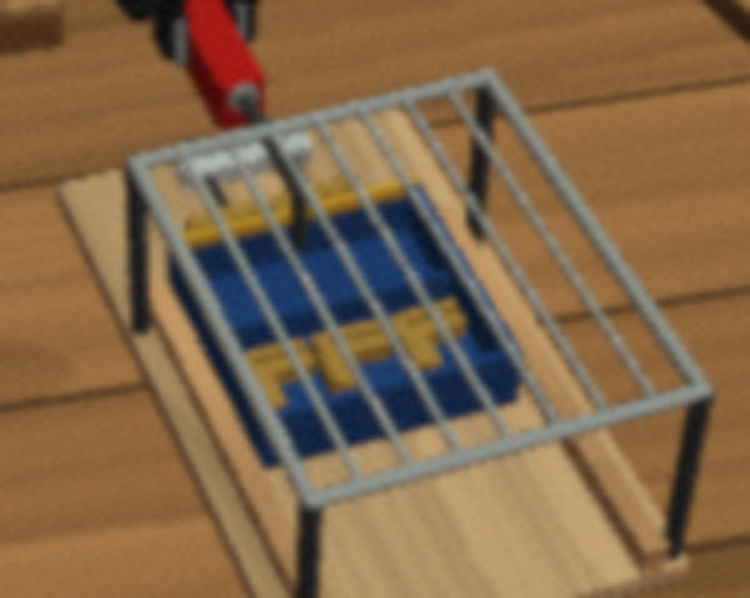

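The tray is following the hook: the lip is at crop (300,215), the bar at (330,190), and the corners are still behind the partition. I'll slow down for the last stretch.

play_rows([
  [[0.15, 0, 0, 0, 0, 0], [0.3, 0, 0, 0, 0, 0], [0.45, 0, 0, 0, 0, 0], [0.6, 0, 0, 0, 0, 0], [0.75, 0, 0, 0, 0, 0]],
])

```text
time: 10.95
tool_pos: [463.8, -50.6, 54.3]
tcp_rot: [-180.0, -0.1, -171.9]
ft_force: [1.4, 0.4, -2.3]
finger_gap: 24.7
grip_force: 78.6
```

play_rows([
  [[0.1, 0, 0, 0, 0, 0], [0.2, 0, 0, 0, 0, 0], [0.3, 0, 0, 0, 0, 0], [0.4, 0, 0, 0, 0, 0], [0.5, 0, 0, 0, 0, 0]],
])

```text
time: 11.45
tool_pos: [458.9, -51.3, 54.3]
tcp_rot: [-180.0, -0.1, -171.9]
ft_force: [2.8, 0.3, -2.4]
finger_gap: 24.7
grip_force: 78.6
```

play_rows([
  [[0.08, 0, 0, 0, 0, 0], [0.16, 0, 0, 0, 0, 0], [0.24, 0, 0, 0, 0, 0], [0.32, 0, 0, 0, 0, 0], [0.4, 0, 0, 0, 0, 0]],
])

```text
time: 11.95
tool_pos: [454.9, -51.9, 54.3]
tcp_rot: [-180.0, -0.1, -171.9]
ft_force: [2.7, 0.7, -3.1]
finger_gap: 24.7
grip_force: 78.6
```

play_rows([
  [[0.06, 0, 0, 0, 0, 0], [0.12, 0, 0, 0, 0, 0], [0.18, 0, 0, 0, 0, 0], [0.24, 0, 0, 0, 0, 0], [0.3, 0, 0, 0, 0, 0]],
])

```text
time: 12.45
tool_pos: [452.0, -52.3, 54.3]
tcp_rot: [-180.0, -0.1, -171.9]
ft_force: [2.5, -0.1, -2.2]
finger_gap: 24.7
grip_force: 78.6
```

play_rows([
  [[0.06, 0, 0, 0, 0, 0], [0.12, 0, 0, 0, 0, 0], [0.18, 0, 0, 0, 0, 0], [0.24, 0, 0, 0, 0, 0], [0.3, 0, 0, 0, 0, 0]],
])

```text
time: 12.95
tool_pos: [449.0, -52.7, 54.3]
tcp_rot: [-180.0, -0.1, -171.9]
ft_force: [2.3, 0.3, -1.9]
finger_gap: 24.6
grip_force: 78.6
```

play_rows([
  [[0.06, 0, 0, 0, 0, 0], [0.12, 0, 0, 0, 0, 0], [0.18, 0, 0, 0, 0, 0], [0.24, 0, 0, 0, 0, 0], [0.3, 0, 0, 0, 0, 0]],
])

```text
time: 13.45
tool_pos: [446.1, -53.2, 54.4]
tcp_rot: [-180.0, -0.1, -171.9]
ft_force: [4.6, -0.5, -4.0]
finger_gap: 25.1
grip_force: 78.6
```

play_rows([
  [[0.03, 0, 0, 0, 0, 0], [0.06, 0, 0, 0, 0, 0], [0.1, 0, 0, 0, 0, 0]],
])

```text
time: 13.75
tool_pos: [445.8, -53.2, 54.6]
tcp_rot: [-180.0, -0.0, -171.9]
ft_force: [7.4, 1.5, -5.7]
finger_gap: 24.8
grip_force: 78.5
```

play_rows([
  [[0.03, 0, 0, 0, 0, 0], [0.06, 0, 0, 0, 0, 0], [0.1, 0, 0, 0, 0, 0]],
])

```text
time: 14.05
tool_pos: [445.8, -53.3, 54.9]
tcp_rot: [-180.0, 0.1, -171.9]
ft_force: [12.7, 3.0, -8.9]
finger_gap: 24.8
grip_force: 78.6
```

play_rows([
  [[0, 0, 0, 0, 0, 0], [0, 0, 0, 0, 0, 0], [0, 0, 0, 0, 0, 0], [0, 0, 0, 0, 0, 0], [0, 0, 0, 0, 0, 0]],
])

```text
time: 14.55
tool_pos: [445.8, -53.3, 54.9]
tcp_rot: [-180.0, 0.1, -171.9]
ft_force: [12.5, 2.1, -7.9]
finger_gap: 25.1
grip_force: 78.6
```

play_rows([
  [[0, 0, 0, 0, 0, 0], [0, 0, 0, 0, 0, 0], [0, 0, 0, 0, 0, 0], [0, 0, 0, 0, 0, 0], [0, 0, 0, 0, 0, 0]],
])

```text
time: 15.05
tool_pos: [445.8, -53.3, 54.9]
tcp_rot: [-180.0, 0.1, -171.9]
ft_force: [12.2, 2.5, -7.9]
finger_gap: 24.8
grip_force: 78.6
```

play_rows([
  [[0, 0, 0, 0, 0, 0], [0, 0, 0, 0, 0, 0], [0, 0, 0, 0, 0, 0], [0, 0, 0, 0, 0, 0], [0, 0, 0, 0, 0, 0]],
])

```text
time: 15.55
tool_pos: [445.8, -53.3, 54.8]
tcp_rot: [-180.0, 0.1, -171.9]
ft_force: [13.1, 3.1, -7.5]
finger_gap: 24.5
grip_force: 78.6
```

play_rows([
  [[-0.1, 0, 0, 0, 0, 0], [-0.2, 0, 0, 0, 0, 0], [-0.4, 0, 0, 0, 0, 0], [-0.7, 0, 0, 0, 0, 0], [-1.1, 0, 0, 0, 0, 0]],
])

```text
time: 16.05
tool_pos: [454.8, -51.8, 54.1]
tcp_rot: [-180.0, -0.2, -171.9]
ft_force: [0.5, -0.6, -1.2]
finger_gap: 24.8
grip_force: 79.4
```

play_rows([
  [[0, 0, -0.3, 0, 0, 0], [0, 0, -1, 0, 0, 0], [0, 0, -2.5, 0, 0, 0], [0, 0, -4, 0, 0, 0], [0, 0, -5, 0, 0, 0]],
])

```text
time: 16.55
tool_pos: [455.6, -52.0, 106.0]
tcp_rot: [-179.9, -0.0, -171.9]
ft_force: [-0.1, 0.2, -1.3]
finger_gap: 25.1
grip_force: 79.4
```

```bash
python3 - <<'E'
from h import *
go([400,-62,120],[180,0,190])
E
```

```text
t 16.55 shift [ 5.65 -0.2  -1.4 ] rot [-0.05 -0.02 -1.87] len mm 58.22447027927402
[455.6 -52.  106. ] [-1.7995e+02 -2.0000e-02 -1.7187e+02] [-0.15  0.18 -1.31] 25.117315894495636 79.41858530044556
```

play_rows([
  [[1.5, 0, -0.5, 0, 0, 0], [3.5, 1, -1, 0, 0, -0.3], [4.5, 4, -1.2, 0, 0, -1], [5, 8, -1.2, 0, 0, -2], [5.2, 12, -1.2, 0, 0, -3]],
])

```text
time: 17.05
tool_pos: [386.1, 60.3, 116.9]
tcp_rot: [-180.0, -0.0, -168.9]
ft_force: [1.0, 0.4, -1.8]
finger_gap: 24.6
grip_force: 79.5
```

```bash
python3 - <<'E'
from h import *
go([451,291.5,115],[180,0,196.8])
E
```

```text
t 17.05 shift [-10.81  21.45   0.18] rot [-0.02 -0.04 -5.74] len mm 240.14993063381678
[386.1  60.3 116.9] [-1.7998e+02 -4.0000e-02 -1.6894e+02] [ 1.02  0.42 -1.81] 24.581568064545333 79.50384736061096
```

play_rows([
  [[-1.2, 2.6, 0, 0, 0, -0.7], [-3, 6.5, 0, 0, 0, -1.7], [-5, 10.5, 0, 0, 0, -2.8], [-7, 14.5, 0, 0, 0, -4], [-8.8, 17.8, 0, 0, 0, -5]],
])

```text
time: 17.55
tool_pos: [438.8, 253.7, 116.6]
tcp_rot: [180.0, -0.1, -163.8]
ft_force: [1.2, -0.2, -0.8]
finger_gap: 24.7
grip_force: 79.6
```

play_rows([
  [[-1.2, 2.2, 0, 0, 0, -0.5], [-1.7, 3.2, 0, 0, 0, -0.7], [-1.9, 3.4, 0, 0, 0, -0.7], [-1.9, 3.4, 0, 0, 0, -0.7], [-1.9, 3.4, 0, 0, 0, -0.7]],
])

```text
time: 18.05
tool_pos: [447.3, 288.0, 116.1]
tcp_rot: [-180.0, -0.1, -163.2]
ft_force: [-0.3, -0.2, -1.2]
finger_gap: 24.5
grip_force: 79.6
```

```bash
python3 - <<'E'
from h import *
go([451,291.5,33.6],[180,0,196.8])
E
```

```text
t 18.05 shift [-0.47  0.23  8.25] rot [-0.03 -0.13 -0.03] len mm 82.66039697943745
[447.3 288.  116.1] [-1.7997e+02 -1.3000e-01 -1.6323e+02] [-0.27 -0.16 -1.16] 24.524860662620604 79.5897924900055
```

play_rows([
  [[-0.4, 0.2, 1.5, 0, 0, 0], [-0.4, 0.2, 3.5, 0, 0, 0], [-0.4, 0.2, 5.5, 0, 0, 0], [-0.4, 0.2, 7, 0, 0, 0], [-0.4, 0.2, 7.5, 0, 0, 0]],
])

```text
time: 18.55
tool_pos: [449.0, 290.9, 38.4]
tcp_rot: [-180.0, -0.3, -163.2]
ft_force: [0.4, -0.1, -1.8]
finger_gap: 24.9
grip_force: 79.6
```

play_rows([
  [[0, 0, 0.2, 0, 0, 0], [0, 0, 0.4, 0, 0, 0], [0, 0, 0.6, 0, 0, 0], [0, 0, 0.7, 0, 0, 0], [0, 0, 0.7, 0, 0, 0]],
])

```text
time: 19.05
tool_pos: [450.8, 292.3, 34.5]
tcp_rot: [180.0, -0.1, -163.2]
ft_force: [-0.0, 0.2, -1.9]
finger_gap: 25.1
grip_force: 79.6
```

play_rows([
  [[0, 0, 0.1, 0, 0, 0], [0, 0, 0.2, 0, 0, 0], [0, 0, 0.2, 0, 0, 0]],
])

```text
time: 19.35
tool_pos: [450.8, 292.4, 33.6]
tcp_rot: [-180.0, -0.1, -163.2]
ft_force: [-7.1, -3.0, 11.4]
finger_gap: 24.6
grip_force: 81.3
```

play_rows([
  [[0, 0, -0.05, 0, 0, 0], [0, 0, -0.05, 0, 0, 0], [0, 0, -0.05, 0, 0, 0]],
], squeeze=20)

```text
time: 19.65
tool_pos: [450.9, 292.4, 33.6]
tcp_rot: [180.0, -0.1, -163.2]
ft_force: [-4.5, -1.9, 7.8]
finger_gap: 24.8
grip_force: 80.7
```

play_rows([
  [[0, 0, 0, 0, 0, 0], [0, 0, 0, 0, 0, 0], [0, 0, 0, 0, 0, 0], [0, 0, 0, 0, 0, 0], [0, 0, 0, 0, 0, 0]],
], jaw=0.65)

```text
time: 20.15
tool_pos: [450.5, 292.2, 32.5]
tcp_rot: [-180.0, -0.1, -163.2]
ft_force: [-0.3, -0.1, 0.4]
finger_gap: 55.5
grip_force: 0.0
```

play_rows([
  [[0, 0, -1, 0, 0, 0], [0, 0, -3, 0, 0, 0], [0, 0, -6, 0, 0, 0], [0, 0, -10, 0, 0, 0], [0, 0, -14, 0, 0, 0]],
])

```text
time: 20.65
tool_pos: [450.3, 292.0, 174.4]
tcp_rot: [-180.0, -0.1, -163.2]
ft_force: [1.0, 0.4, 0.4]
finger_gap: 55.9
grip_force: 0.0
```

play_rows([
  [[1, 0, -1, 0, 0, 0], [4, 0, -1, 0, 0, 0], [8, 0, -1, 0, 0, 0], [10, 0, -1, 0, 0, 0], [10, 0, -1, 0, 0, 0]],
])

```text
time: 21.15
tool_pos: [353.3, 263.0, 183.5]
tcp_rot: [180.0, -0.1, -163.1]
ft_force: [0.9, 1.1, -0.4]
finger_gap: 55.4
grip_force: 0.0
```

```bash
python3 - <<'E'
from h import *
import cv2
from bench import optics
go([451,291.5,33.6],[180,0,196.8])
d=optics.snapshot('wrist')['pixels'][:,:,::-1]; e=optics.snapshot('scene')['pixels'][:,:,::-1][195:365,270:490]
e=cv2.resize(e,(440,340),interpolation=cv2.INTER_CUBIC); d=cv2.resize(d,(360,270),interpolation=cv2.INTER_AREA)
c=np.zeros((340,800,3),np.uint8); c[:270,:360]=d; c[:,360:]=e; cv2.imwrite('pics/c4.png',c)
E
```

```text
t 21.15 shift [-10.2   -0.11  14.98] rot [ 0.01 -0.08  0.08] len mm 181.2037879719783
[353.3 263.  183.5] [ 1.7999e+02 -8.0000e-02 -1.6312e+02] [ 0.9   1.06 -0.41] 55.369613525837394 0.0
```

View pics/c4.png

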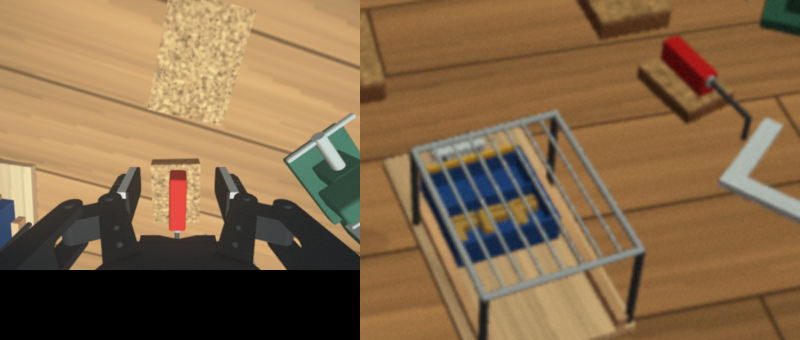

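The hook stands upright and centred on its block (wrist crop (178,200)). The tray lip is against the bar (scene crop (480,158)) and the corners are in place, so I'm handing in.

```bash
python3 -c "
from bench import job
print(job.hand_in())"
```

```text
the job is handed in; nothing more can be done
None
```

I drew the tray up against the brass stop bar, held it there with a pull of about 12–13 N for 1.5 s, stood the hook back on its cork block and handed the job in at about 21 s; the hand-in gave no verdict.

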